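# Click-test two torches and set aside the one that will not latch

### The arm

A 6-joint arm with a two-finger parallel gripper is mounted at the origin on the work surface. World frame = base frame: x ahead of the robot, y to its left, z up, the work surface at z = 0. Lengths are in m, angles in rad, forces in N, time in s.
With the tool pointing down it reaches from about 0.325 to 0.9 m from the base axis. Payload 3.5 kg.
Tool frame: the origin (TCP) lies on the centre line of the jaws, within the pads' length; the fingertips stand arm.tips_ahead ahead of it and the grasp point (between the pads) lies 8 mm behind it (arm.tips_ahead is the distance from the TCP to the fingertips, in m); x points along the fingers, y is the direction in which the jaws open and shut, and the axes are right-handed (so a half turn about x gives the same grasp; the last joint's range is limited). The gripper opens to 85 mm and grips with 20 to 120 N. Pads are 22 mm wide; open, the fingers measure 114 mm over their backs; the gripper's body (76 mm by 85 mm) begins 54 mm behind the grasp point. The pads swing forward as they close: fully open they stand 13 mm farther back than shut.
Start: joints at [-1.241, 0.276, -0.026, 1.268, 0, 1.467], TCP at [0.262, -0.567, 0.242] pointing down, gripper open.
Joint ranges: [-3.12, 3.12], [-0.85, 1.88], [-1.08, 1.24], [-1.95, 2.15], [-1.57, 1.53], [-3.14, 3.14]. Speed limits (rad/s): [2.57, 2.57, 3.14, 3.14, 3.14, 3.14].

### API

Orientations are given as a unit quaternion [x, y, z, w].
In Python, from rig import sense, camera, camera_params, arm, nets gives the robot as it stands.
- The arm moves only by the tool carry_out, never from a script. Its argument "moves" is a list of rows, each a list of 3 entries, a list of its own where there are three numbers: the shift along the tool's x, y, z normalised to -1 to 1, where 1 is 0.03 m, then the turn, a rotation vector about the tool's x, y, z normalised to -1 to 1, where 1 is 6 degrees, then the gripper's target within -1 to 1 (shut at 1, half-way at 0, fully open at -1). A call has 1 to 12 rows; each row shifts and turns the commanded pose from where the row before left it, along the tool's axes as they then stand; what a row does not reach is not made up. A row lasts 1/10 s, in which the tool goes at most 50 mm and 8.59 degrees, less where a joint would pass 70% of its speed; a pose out of reach is approached as far as the arm can. A call with a number of a shift or a turn outside -1 to 1 is refused whole. A call with a gripper value outside its range is refused whole. The fingers move at their own pace and stop on an object; "squeeze" is the grip in N (left out, the last holds). Time passes only in rows, so rows that do not move let the fingers close. It gives the time, the measured TCP pose, the force and the opening at its end, in the units of the state.
- sense(): the state, without advancing time (a new reading comes with each control period).
- camera(name): name is "scene" or "top"; returns the picture (384x512x3 uint8, blue, green, red); there is no depth.
- camera_params(name): a dict with "fx", "fy", "cx", "cy" (pixels), "rvec" (rotation vector, rad) and "tvec" (3), from world to camera coordinates, as OpenCV has them. Camera axes: x right, y down, z forward; pixel columns grow to the right and rows downward; lengths in m; the calibration is good to about 2 mm. A picture is of the moment at which its call begins. camera_params takes no time and is no camera call.
- arm.job_done(): hands the job in, once; it reports no verdict.
Trained networks look in the newest picture that a camera, given by its name, has taken for a name from the list of things; names that differ only in an ending like _2 or _b are one class to them, and where a whole thing is asked for, a point or a joint stands for the part that bears it (a point fixed in the world has none). Each returns a list of dicts, best first, with "confidence" (0 to 1); they miss things now and then, are a little off and sometimes report something else, mostly with a low value. They report only what shows in the picture. A call takes as long as a camera call. They do not tell look-alikes from the thing itself.
- nets.trace(camera, thing): "region" (384x512 bool, what is visible of it).
- nets.mark_of(camera, thing): "at" ([x, y, z] in m, in world coordinates, good to about 4 mm: a listed point, or the origin of a listed thing).
The state is a dict: "t": time; "q": joint angles; "joint_vel": joint speeds; "effort": joint torques, N m; "tcp_pos": TCP position; "tcp_rot": TCP orientation; "force": force on the tool from outside, world axes, zero at the start; "torque": the same for the moment, N m; "grip_width": finger opening in m.
Only numpy, scipy, OpenCV 4.12 (cv2) and the standard library are available. Lean on these libraries where they do the work, as an engineer would, in place of code of your own. Each camera call takes 0.05 s, during which the arm holds its last target.

### The job

Click the switch on top of each of the two torches, where it stands on the shelf, by pushing it fully in and letting go: one stays in, the other springs back out. Stand the one that fails to latch upright in the shallow grey tray, and leave the good one clicked in, standing where it is.

Things in the scene. Friction and masses are not known exactly. Their poses are not given: they have to be found in the camera images.
- torch_1_mid (a point): inspection torch of dark metal, one of two identical ones, standing upright on its lens with the tail switch on top. Head (bottom 24 mm) 44 mm across; barrel 32 mm across from 32 to 80 mm above its underside; on top a round off-white push button 20 mm across that stands 12 mm proud when out (top 92 mm above the underside) and 4 mm proud (84 mm) when pushed fully in. About 175 g. This point lies on the torch's axis 46 mm above its underside; z runs up the axis to the button.
- torch_1_button (a joint): push button of torch_1: 0 = fully out, 0.008 m = pushed fully in, downwards. Pushed at 30 mm/s or slower it takes 1 to 4 N until it is solid at the bottom (faster needs more). On the torch with the sound latch the button stays in, as far as it was pushed, after it is let go; on the one with the failed latch it springs back out at once. Which torch is which is not known before it is clicked.
- torch_2_mid (a point): inspection torch of dark metal, one of two identical ones, standing upright on its lens with the tail switch on top. Head (bottom 24 mm) 44 mm across; barrel 32 mm across from 32 to 80 mm above its underside; on top a round off-white push button 20 mm across that stands 12 mm proud when out (top 92 mm above the underside) and 4 mm proud (84 mm) when pushed fully in. About 175 g. This point lies on the torch's axis 46 mm above its underside; z runs up the axis to the button.
- torch_2_button (a joint): push button of torch_2: 0 = fully out, 0.008 m = pushed fully in, downwards. Pushed at 30 mm/s or slower it takes 1 to 4 N until it is solid at the bottom (faster needs more). On the torch with the sound latch the button stays in, as far as it was pushed, after it is let go; on the one with the failed latch it springs back out at once. Which torch is which is not known before it is clicked.
- tray_in (a point): open shallow grey plastic tray, fixed to the shelf, 150 (its x) by 170 (its y) mm outside and 18 mm high, walls and floor 4 mm thick. This point is the centre of its inner floor, 4 mm above the shelf; z up.
Things that resemble listed ones, but are neither listed nor needed, are in the scene too. What is shaped like the part that bears torch_1_mid but green or yellow is not meant.

How it is judged:
By the outcome, as a careful person would: the job done as asked, in the order asked, and still so for the second after the job is handed in, with the robot touching nothing.
It also fails if it takes over 54 s, if anything falls off the work surface, if the arm or the gripper's body presses on something with over 40 N, if the wrist force passes 120 N, or if a joint passes its speed limit or range.

## Working session

There is one attempt and no reset: what is moved stays moved. The work goes in short steps, Python scripts to look and compute and a tool call to move; the robot and the scene stay as the last step left them, time stands still between calls to the robot, and variables do not carry over. Pictures are saved under pics/ and viewed, and the job is handed in when it is done.

Besides the shell and the picture viewer there is one more tool, called as a command line: name --argument value ..., lists and objects as JSON in quotes. carry_out: Moves the arm, as the interface text tells. Scaled input: -1 to 1 covers 0.03 m each way for a shift and 6 degrees each way for a turn. Its arguments: {"type":"object","properties":{"moves":{"type":"array","items":{"type":"array"}},"squeeze":{"type":"number"}},"required":["moves"]}

```bash
ls; mkdir -p pics; python3 - <<'E'
from rig import sense,camera,camera_params,arm,nets
import cv2
s=sense();print(s);print(arm.tips_ahead)
for n in("scene","top"):
    cv2.imwrite(f"pics/{n}0.png",camera(n));print(n,camera_params(n))
    for th in("torch_1_mid","torch_1_button","tray_in"):
        print(th,[(d["confidence"],d["at"]) for d in nets.mark_of(n,th)])
print(sense()["t"])
E
```

```text
pics
{'t': 0.0, 'q': array([-1.24135675e+00,  2.77151523e-01, -2.78749314e-02,  1.26799941e+00,
        1.48435039e-05,  1.46740346e+00]), 'joint_vel': array([ 2.56480999e-04, -5.22631337e-04, -1.09583922e-04, -5.78121063e-05,
       -2.67480524e-04,  4.61142685e-04]), 'effort': array([ 1.78144670e-03, -4.45505297e+01,  2.95206606e+01,  1.64707471e-02,
       -2.53703107e-06, -2.92328934e-06]), 'tcp_pos': array([ 0.26190771, -0.56665192,  0.24115097]), 'tcp_rot': array([-0.69052817, -0.15262135,  0.69069555, -0.1510537 ]), 'force': array([-0.31736779,  0.03832251, -1.64995839]), 'torque': array([ 0.04931991, -0.00011621, -0.02862642]), 'grip_width': 0.08539372111114289}
0.011
scene {'fx': 424.05637506484663, 'fy': 424.05637506484663, 'cx': 258.88908893574444, 'cy': 186.02487480431563, 'rvec': array([ 0.73465935,  2.59187237, -1.10343206]), 'tvec': array([ 0.49731213, -0.10544811,  1.09295086])}
torch_1_mid [(0.92, [0.5107, 0.1389, 0.0444]), (0.68, [0.4954, 0.2448, 0.0456])]Traceback (most recent call last):
  File "<stdin>", line 7, in <module>
ValueError: it knows: torch_1_mid, torch_2_mid, tray_in
```

```bash
python3 - <<'E'
from rig import sense,camera,camera_params,arm,nets
import cv2
for n in("scene","top"):
    cv2.imwrite(f"pics/{n}1.png",camera(n));print(n,camera_params(n))
    for th in("torch_1_mid","tray_in"):
        print(th,[(d["confidence"],d["at"]) for d in nets.mark_of(n,th)])
print(sense()["t"])
E
```

```text
scene {'fx': 424.05637506484663, 'fy': 424.05637506484663, 'cx': 258.88908893574444, 'cy': 186.02487480431563, 'rvec': array([ 0.73465935,  2.59187237, -1.10343206]), 'tvec': array([ 0.49731213, -0.10544811,  1.09295086])}
torch_1_mid [(0.91, [0.4983, 0.2445, 0.047]), (0.63, [0.5981, 0.1717, 0.0448]), (0.59, [0.5133, 0.1417, 0.0436])]
tray_in [(0.84, [0.5065, -0.3064, 0.0017])]
top {'fx': 498.43033789440466, 'fy': 498.43033789440466, 'cx': 254.33348316681491, 'cy': 189.31930202079403, 'rvec': array([ 2.10070727, -2.12825166,  0.22241156]), 'tvec': array([-0.05761567,  0.5568753 ,  0.97920644])}
torch_1_mid [(0.91, [0.4978, 0.2494, 0.0467]), (0.81, [0.5126, 0.1455, 0.0435]), (0.67, [0.6019, 0.1713, 0.0424])]
tray_in [(0.84, [0.5057, -0.308, 0.0043])]
0.4
```

View pics/scene1.png

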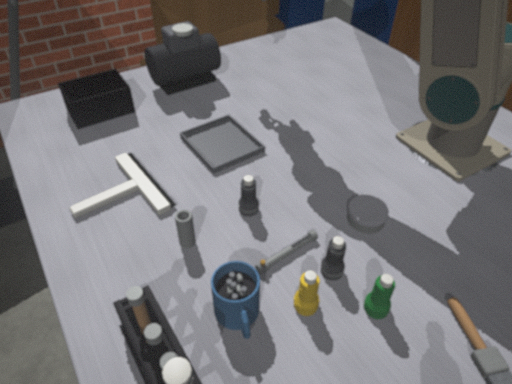

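View pics/top1.png

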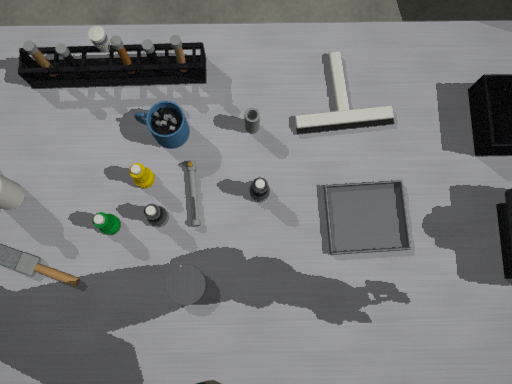

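```bash
cat > h.py <<'E'
from rig import sense,camera,camera_params,arm,nets
import cv2,numpy as np
def P(n):
    c=camera_params(n);K=np.array([[c["fx"],0,c["cx"]],[0,c["fy"],c["cy"]],[0,0,1]])
    return K,c["rvec"],c["tvec"]
def tri(a,b):
    M=[]
    for n in("scene","top"):
        K,r,t=P(n);M.append(K@np.c_[cv2.Rodrigues(r)[0],t])
    X=cv2.triangulatePoints(M[0],M[1],np.array(a,float).reshape(2,1),np.array(b,float).reshape(2,1)).ravel()
    return X[:3]/X[3]
def proj(n,X):
    K,r,t=P(n);return cv2.projectPoints(np.array(X,float).reshape(-1,3),r,t,K,None)[0].reshape(-1,2)
def ray(n,uv,z):
    K,r,t=P(n);R=cv2.Rodrigues(r)[0];C=-R.T@t
    d=R.T@np.linalg.inv(K)@np.array([*uv,1.]);return C+d*(z-C[2])/d[2]
def blob(im,uv,r=11,th=150):
    u,v=map(int,uv);w=im[v-r:v+r+1,u-r:u+r+1].min(2).astype(float)
    m=(w>th).astype(np.uint8);n,l,s,c=cv2.connectedComponentsWithStats(m)
    k=[(np.hypot(c[i][0]-r,c[i][1]-r),i) for i in range(1,n)]
    return [(np.round(c[i]+[u-r,v-r],1),s[i][4]) for d,i in sorted(k)]
E
python3 - <<'E'
from h import *
s=cv2.imread("pics/scene1.png");t=cv2.imread("pics/top1.png")
A=s[165:290,220:360];B=t[160:235,130:290]
cv2.imwrite("pics/c1.png",cv2.resize(A,None,fx=5,fy=4.5,interpolation=cv2.INTER_CUBIC)[:600,:800])
cv2.imwrite("pics/c2.png",cv2.resize(B,None,fx=5,fy=5,interpolation=cv2.INTER_CUBIC)[:600,:800])
for a,b in(((249,181),(260,183)),((338,243),(151,210))):
  for th in(130,150,170):print(th,blob(s,a,7,th),blob(t,b,7,th))
E
```

```text
130 [(array([248.8, 177.2]), np.int32(109))] [(array([259.7, 183.2]), np.int32(70)), (array([260.6, 177.1]), np.int32(37))]
150 [(array([248.4, 176.9]), np.int32(93))] [(array([259.9, 183.2]), np.int32(65)), (array([265.1, 177. ]), np.int32(15)), (array([254.4, 176.6]), np.int32(9))]
170 [(array([247.6, 176.9]), np.int32(73))] [(array([259.8, 183.3]), np.int32(59))]
130 [(array([338.4, 239.7]), np.int32(119))] [(array([150.3, 210.1]), np.int32(74)), (array([146.1, 203.7]), np.int32(14)), (array([156.1, 203.5]), np.int32(10))]
150 [(array([338.8, 239.5]), np.int32(103))] [(array([150. , 210.1]), np.int32(68)), (array([156.6, 203.2]), np.int32(5)), (array([145.2, 203.3]), np.int32(6))]
170 [(array([338.5, 239.5]), np.int32(84))] [(array([150.1, 209.9]), np.int32(62))]
```

View pics/c1.png

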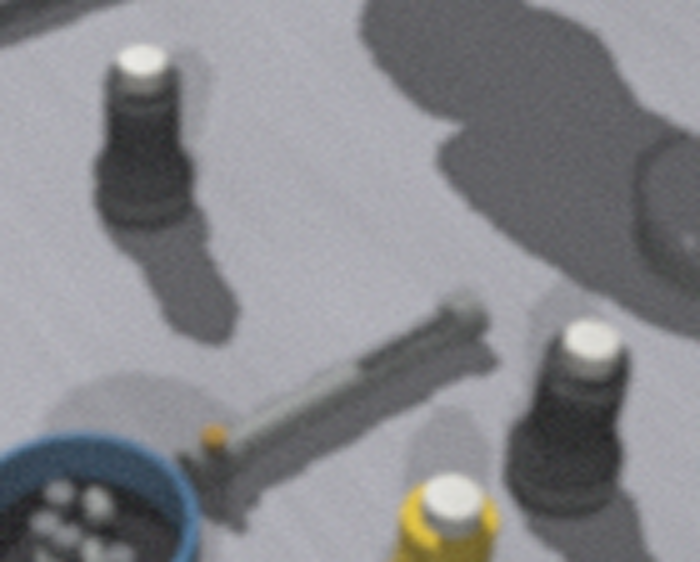

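View pics/c2.png

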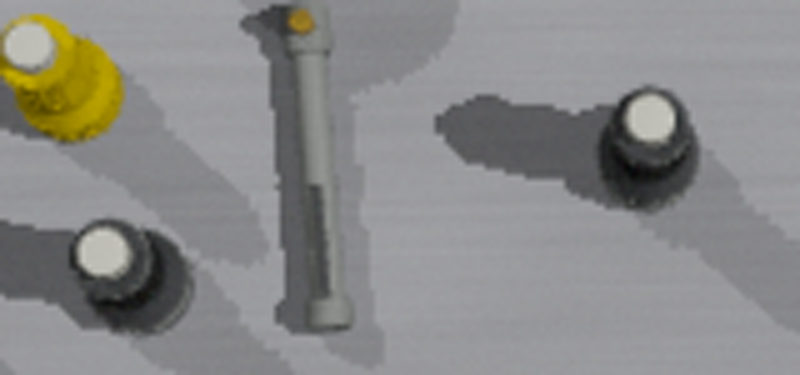

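The dark torches show at top-view (260,189) and (154,214), scene-view (249,195) and (334,257), both with off-white buttons. The look-alikes are yellow (142,176 in the top view), green (108,222) and the grey tube (252,120).

```bash
python3 - <<'E'
from h import *
from scipy.spatial.transform import Rotation as R
for a,b in(((248.4,177.7),(259.9,183.3)),((338.4,240.4),(150.2,210.0))):
    X=tri(a,b);print(X,proj("scene",X),proj("top",X),ray("top",b,.092),ray("scene",a,.092),np.hypot(*X[:2]),np.degrees(np.arctan2(X[1],X[0])))
s=sense();print(R.from_quat(s["tcp_rot"]).as_matrix().round(3))
# tray rim corners
for uv in((326,183),(402,181),(408,252),(330,254)):print(ray("top",uv,.018))
for n in("scene","top"):
  for th in("torch_2_mid",):print([(d["confidence"],d["at"]) for d in nets.mark_of(n,th)])
E
```

```text
[ 0.56249945 -0.07705627  0.09130989] [[249.41181196 177.94642943]] [[260.37384187 182.71103481]] [ 0.56114243 -0.07607026  0.092     ] [ 0.56425536 -0.07809623  0.092     ] 0.5677528477187503 -7.8003425491234655
[0.51065731 0.14262459 0.09036906] [[339.42858416 240.57257842]] [[150.68837883 209.54575801]] [0.50947635 0.14323382 0.092     ] [0.5130102  0.14228862 0.092     ] 0.5302005895793307 15.604840508112595
[[-0.     0.419 -0.908]
 [ 0.    -0.908 -0.419]
 [-1.    -0.    -0.   ]]
[ 0.57636442 -0.22060365  0.018     ]
[ 0.5787042  -0.38579344  0.018     ]
[ 0.42527141 -0.38711023  0.018     ]
[ 0.42323295 -0.22249206  0.018     ]
[(0.87, [0.5613, -0.0783, 0.0469])]
[(0.84, [0.5629, -0.0749, 0.0458])]
```

carry_out --moves '[[[0,-0.66,-1],[0,0,0],1],[[0,-0.66,-1],[0,0,0],1],[[0,-0.66,-1],[0,0,0],1],[[0,-0.66,-1],[0,0,0],1],[[0,-0.66,-1],[0,0,0],1],[[0,-0.66,-1],[0,0,0],1],[[0,-0.66,-1],[0,0,0],1],[[0,-0.66,-1],[0,0,0],1],[[0,-0.66,-1],[0,0,0],1],[[0,-0.66,-1],[0,0,0],1],[[0,-0.66,-1],[0,0,0],1],[[0,-0.66,-1],[0,0,0],1]]' --squeeze 20

```text
t: 1.7
tcp_pos: [0.49, -0.1994, 0.2426]
tcp_rot: [0.691, 0.152, -0.69, 0.152]
force: [-0.3, 0.1, 0.3]
grip_width: -0.0
```

carry_out --moves '[[[0,-0.67,-0.98],[0,0,0],1],[[0,-0.67,-0.98],[0,0,0],1],[[0,-0.67,-0.98],[0,0,0],1],[[0,-0.67,-0.98],[0,0,0],1],[[0.9,0,0],[0,0,0],1],[[0.9,0,0],[0,0,0],1],[[0.9,0,0],[0,0,0],1],[[0.9,0,0],[0,0,0],1],[[0.2,0,0],[0,0,0],1],[[0,0,0],[0,0,0],1]]'

```text
t: 2.7
tcp_pos: [0.5614, -0.0781, 0.1274]
tcp_rot: [-0.69, -0.152, 0.691, -0.151]
force: [0.3, -0.3, 0.5]
grip_width: -0.0002
```

```bash
python3 - <<'E'
from h import *
s=sense();print(s["t"],s["q"],s["tcp_pos"],s["force"])
a=camera("scene");b=camera("top")
cv2.imwrite("pics/d.png",np.hstack([cv2.resize(a[130:230,200:300],(400,400)),cv2.resize(b[130:230,210:310],(400,400))]))
E
```

```text
2.7 [-2.52372590e-01  2.61918046e-01 -3.01142463e-01  1.01036109e+00
  1.93855022e-10  2.45642395e+00] [ 0.56136165 -0.07814872  0.12740055] [ 0.2729931  -0.3474869   0.52530474]
```

View pics/d.png

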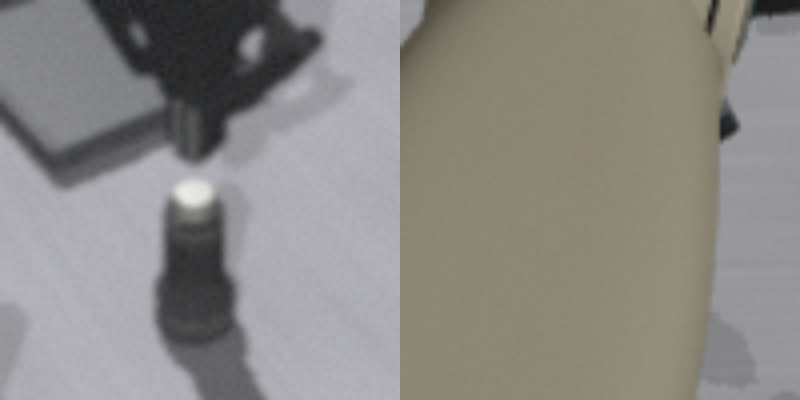

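carry_out --moves '[[[0.3,0,0],[0,0,0],1],[[0.3,0,0],[0,0,0],1],[[0.08,0,0],[0,0,0],1],[[0.08,0,0],[0,0,0],1],[[0.08,0,0],[0,0,0],1],[[0.08,0,0],[0,0,0],1],[[0.08,0,0],[0,0,0],1],[[0,0,0],[0,0,0],1]]'

```text
t: 3.6
tcp_pos: [0.5624, -0.0784, 0.0983]
tcp_rot: [0.691, 0.152, -0.691, 0.152]
force: [-0.5, 1.6, 1.9]
grip_width: -0.0003
```

carry_out --moves '[[[0.07,0,0],[0,0,0],1],[[0.07,0,0],[0,0,0],1],[[0,0,0],[0,0,0],1]]'

```text
t: 3.9
tcp_pos: [0.5629, -0.0785, 0.0951]
tcp_rot: [0.691, 0.152, -0.69, 0.152]
force: [-1.4, -0.4, 6.6]
grip_width: -0.0001
```

carry_out --moves '[[[0.05,0,0],[0,0,0],1],[[0.04,0,0],[0,0,0],1],[[0,0,0],[0,0,0],1]]'

```text
t: 4.2
tcp_pos: [0.564, -0.0789, 0.095]
tcp_rot: [0.692, 0.151, -0.689, 0.153]
force: [-4.9, 1.8, 18.5]
grip_width: -0.0004
```

Solid bottom (18 N, no further travel). Release slowly, then raise.

carry_out --moves '[[[-0.1,0,0],[0,0,0],1],[[-0.2,0,0],[0,0,0],1],[[-0.3,0,0],[0,0,0],1],[[-0.6,0,0],[0,0,0],1],[[0,0,0],[0,0,0],1]]'

```text
t: 4.7
tcp_pos: [0.5643, -0.0789, 0.1297]
tcp_rot: [0.692, 0.151, -0.689, 0.153]
force: [0.3, -0.7, 0.6]
grip_width: -0.0002
```

```bash
python3 - <<'E'
from h import *
s=sense();print(s["t"],s["tcp_pos"],s["force"])
a=camera("scene");o=cv2.imread("pics/scene1.png")
cv2.imwrite("pics/e.png",np.hstack([cv2.resize(a[160:225,215:280],(400,400)),cv2.resize(o[160:225,215:280],(400,400))]))
E
```

```text
4.7 [ 0.56427635 -0.07889389  0.12965541] [ 0.32801431 -0.73862875  0.59898813]
```

View pics/e.png

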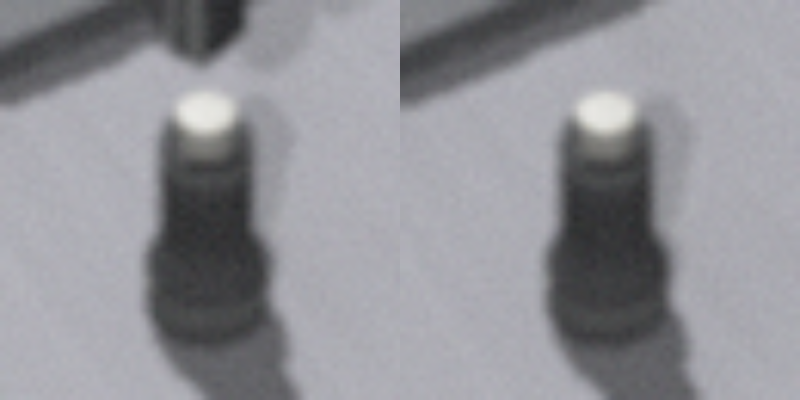

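carry_out --moves '[[[-0.6,0,0],[0,0,0],1],[[0,-0.83,-0.165],[0,0,0],1],[[0,-0.83,-0.165],[0,0,0],1],[[0,-0.83,-0.165],[0,0,0],1],[[0,-0.83,-0.165],[0,0,0],1],[[0,-0.83,-0.165],[0,0,0],1],[[0,-0.83,-0.165],[0,0,0],1],[[0,-0.83,-0.165],[0,0,0],1],[[0,-0.83,-0.165],[0,0,0],1],[[0,-0.83,-0.165],[0,0,0],1],[[0.6,0,0],[0,0,0],1],[[0,0,0],[0,0,0],1]]'

```text
t: 5.95
tcp_pos: [0.5061, 0.1441, 0.1246]
tcp_rot: [-0.689, -0.152, 0.692, -0.152]
force: [-0.6, -0.0, -1.3]
grip_width: 0.0002
```

```bash
python3 - <<'E'
from h import *
s=sense();print(s["t"],s["q"],s["tcp_pos"],s["force"])
a=camera("scene")
cv2.imwrite("pics/f.png",np.hstack([cv2.resize(a[190:290,290:390],(400,400))]))
E
```

```text
5.95 [ 1.54465191e-01  1.99537095e-01 -3.88825299e-01  9.87963453e-01
 -1.02670360e-04  2.86179602e+00] [0.50612012 0.14405377 0.12462396] [-0.64309077 -0.02029106 -1.33350973]
```

View pics/f.png

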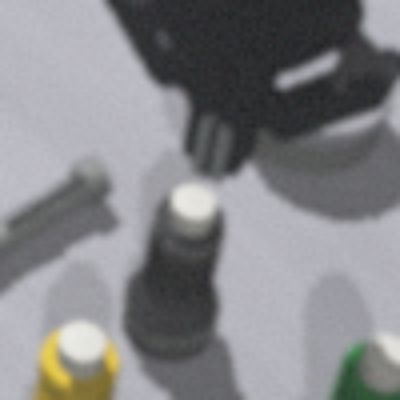

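carry_out --moves '[[[0.2,0.11,-0.13],[0,0,0],1],[[0.2,0,0],[0,0,0],1],[[0.2,0,0],[0,0,0],1],[[0.08,0,0],[0,0,0],1],[[0.08,0,0],[0,0,0],1],[[0.08,0,0],[0,0,0],1],[[0.08,0,0],[0,0,0],1],[[0,0,0],[0,0,0],1]]'

```text
t: 6.8
tcp_pos: [0.5137, 0.1424, 0.0998]
tcp_rot: [0.691, 0.152, -0.691, 0.152]
force: [-0.5, 0.0, -0.2]
grip_width: 0.0003
```

carry_out --moves '[[[0.07,0,0.05],[0,0,0],1],[[0.07,0,0],[0,0,0],1],[[0.05,0,0],[0,0,0],1],[[0,0,0],[0,0,0],1]]'

```text
t: 7.2
tcp_pos: [0.5136, 0.1422, 0.095]
tcp_rot: [0.692, 0.152, -0.69, 0.152]
force: [1.2, 0.9, 5.2]
grip_width: 0.0001
```

carry_out --moves '[[[0.05,0,0],[0,0,0],1],[[0.05,0,0],[0,0,0],1],[[0,0,0],[0,0,0],1]]'

```text
t: 7.5
tcp_pos: [0.5144, 0.1423, 0.0949]
tcp_rot: [0.692, 0.152, -0.689, 0.152]
force: [-4.8, 0.1, 21.5]
grip_width: -0.0005
```

carry_out --moves '[[[-0.1,0,0],[0,0,0],1],[[-0.2,0,0],[0,0,0],1],[[-0.3,0,0],[0,0,0],1],[[-0.8,0,0],[0,0,0],1],[[0,0,0],[0,0,0],1]]'

```text
t: 8.0
tcp_pos: [0.5144, 0.142, 0.1358]
tcp_rot: [0.692, 0.152, -0.689, 0.152]
force: [0.6, 0.3, 0.8]
grip_width: 0.0001
```

```bash
python3 - <<'E'
from h import *
s=sense();print(s["t"],s["tcp_pos"],s["force"])
a=camera("scene");o=cv2.imread("pics/scene1.png")
cv2.imwrite("pics/g.png",np.hstack([cv2.resize(a[225:290,305:370],(400,400)),cv2.resize(o[225:290,305:370],(400,400))]))
E
```

```text
8.0 [0.51443543 0.14203274 0.13578335] [0.57827715 0.2781303  0.79196796]
```

View pics/g.png

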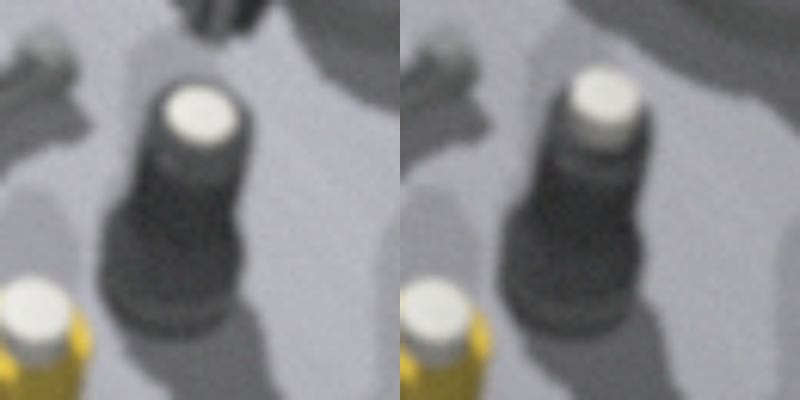

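B latched (button at 4 mm proud); A, at (0.562,-0.077), springs back, so A is the failed one. Next I'll grasp A.

carry_out --moves '[[[-1,0,0],[0,0,0],1],[[0,0.91,0.2],[0,0,0],1],[[0,0.91,0.2],[0,0,0],-1],[[0,0.91,0.2],[0,0,0],-1],[[0,0.91,0.2],[0,0,0],-1],[[0,0.91,0.2],[0,0,0],-1],[[0,0.91,0.2],[0,0,0],-1],[[0,0.91,0.2],[0,0,0],-1],[[0,0.91,0.2],[0,0,0],-1],[[0,0,0],[0,0,0],-1],[[0,0,0],[0,0,0],-1]]'

```text
t: 9.15
tcp_pos: [0.5596, -0.0768, 0.162]
tcp_rot: [-0.69, -0.152, 0.691, -0.151]
force: [0.1, -0.2, 0.1]
grip_width: 0.0853
```

```bash
python3 - <<'E'
from h import *
from scipy.spatial.transform import Rotation as R
s=sense();print(s["t"],s["tcp_pos"],s["force"],s["grip_width"])
M=R.from_quat(s["tcp_rot"]).as_matrix();print(M.round(4))
a=camera("scene")
print(M.T@(np.array([.5625,-.077,.052])-s["tcp_pos"])/.03, blob(a,(248,177),7,150))
cv2.imwrite("pics/i.png",cv2.resize(a[120:230,190:300],(500,500)))
E
```

```text
9.15 [ 0.55956958 -0.07683751  0.16197335] [ 0.12026234 -0.15272995  0.09492279] 0.08527208504358673
[[-0.0022  0.4182 -0.9084]
 [ 0.001  -0.9084 -0.4182]
 [-1.     -0.0018  0.0015]]
[ 3.6655519   0.05236238 -0.09213121] [(array([247.8, 174.8]), np.int32(157))]
```

View pics/i.png

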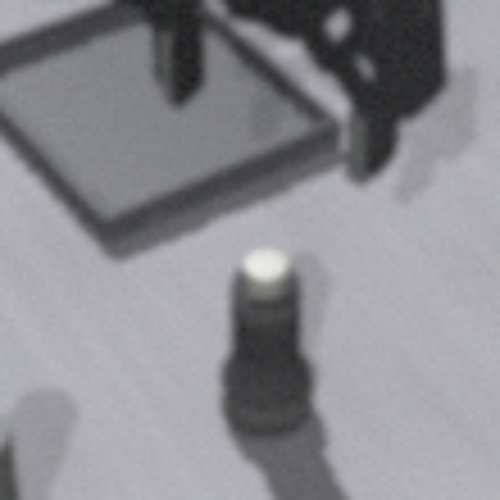

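carry_out --moves '[[[0.67,0.05,-0.09],[0,0,0],-1],[[0.7,0,0],[0,0,0],-1],[[0.7,0,0],[0,0,0],-1],[[0.6,0,0],[0,0,0],-1],[[0.5,0,0],[0,0,0],-1],[[0.5,0,0],[0,0,0],-1],[[0,0,0],[0,0,0],-1]]'

```text
t: 9.9
tcp_pos: [0.5607, -0.075, 0.0505]
tcp_rot: [-0.689, -0.153, 0.692, -0.151]
force: [-1.0, 0.5, -0.1]
grip_width: 0.0852
```

carry_out --moves '[[[0,0.07,-0.03],[0,0,0],-0.5],[[0,0,0],[0,0,0],-0.2],[[0,0,0],[0,0,0],0],[[0,0,0],[0,0,0],0.2],[[0,0,0],[0,0,0],0.4],[[0,0,0],[0,0,0],1],[[0,0,0],[0,0,0],1],[[0,0,0],[0,0,0],1],[[0,0,0],[0,0,0],1]]' --squeeze 35

```text
t: 10.8
tcp_pos: [0.5656, -0.0781, 0.0538]
tcp_rot: [0.691, 0.152, -0.69, 0.152]
force: [-1.0, 2.4, 6.2]
grip_width: 0.0312
```

carry_out --moves '[[[-0.2,0,0],[0,0,0],1],[[-0.5,0,0],[0,0,0],1],[[-0.7,0,0],[0,0,0],1],[[-0.6,0,0],[0,0,0],1],[[0,0,0],[0,0,0],1],[[0,0,0],[0,0,0],1]]'

```text
t: 11.4
tcp_pos: [0.565, -0.0786, 0.1127]
tcp_rot: [-0.691, -0.152, 0.691, -0.152]
force: [0.4, -0.5, -2.1]
grip_width: 0.0315
```

```bash
python3 - <<'E'
from h import *
from scipy.spatial.transform import Rotation as R
s=sense();print(s["t"],s["tcp_pos"],s["force"],s["grip_width"])
M=R.from_quat(s["tcp_rot"]).as_matrix()
a=camera("scene")
print(M.T@(np.array([.503,-.305,s["tcp_pos"][2]])-s["tcp_pos"])/.03)
cv2.imwrite("pics/j.png",cv2.resize(a[120:230,190:300],(500,500)))
E
```

```text
11.4 [ 0.56502563 -0.0786344   0.11273854] [ 0.35994861 -0.54188321 -2.08013835] 0.031526938233310035
[3.48655247e-03 5.98370694e+00 5.04031304e+00]
```

View pics/j.png

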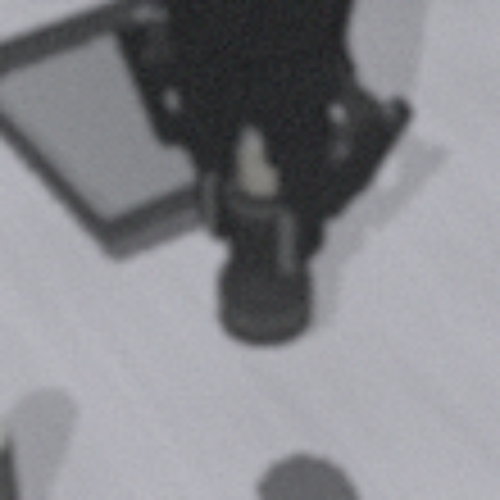

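carry_out --moves '[[[0,0.4,0.33],[0,0,0],1],[[0,0.75,0.63],[0,0,0],1],[[0,0.75,0.63],[0,0,0],1],[[0,0.75,0.63],[0,0,0],1],[[0,0.75,0.63],[0,0,0],1],[[0,0.75,0.63],[0,0,0],1],[[0,0.75,0.63],[0,0,0],1],[[0,0.75,0.63],[0,0,0],1],[[0,0.35,0.3],[0,0,0],1],[[0,0,0],[0,0,0],1],[[0,0,0],[0,0,0],1]]'

```text
t: 12.55
tcp_pos: [0.5027, -0.3047, 0.1122]
tcp_rot: [-0.69, -0.152, 0.691, -0.151]
force: [-0.4, 0.5, -1.7]
grip_width: 0.0311
```

```bash
python3 - <<'E'
from h import *
from scipy.spatial.transform import Rotation as R
s=sense();print(s["t"],s["tcp_pos"],s["force"],s["grip_width"])
M=R.from_quat(s["tcp_rot"]).as_matrix();print(M.round(3))
a=camera("scene")
cv2.imwrite("pics/k.png",cv2.resize(a[80:190,165:275],(500,500)))
E
```

```text
12.55 [ 0.5027109  -0.30465543  0.11223469] [-0.38718957  0.49278609 -1.7410614 ] 0.031084618727793854
[[-0.001  0.419 -0.908]
 [ 0.002 -0.908 -0.419]
 [-1.    -0.002  0.   ]]
```

View pics/k.png

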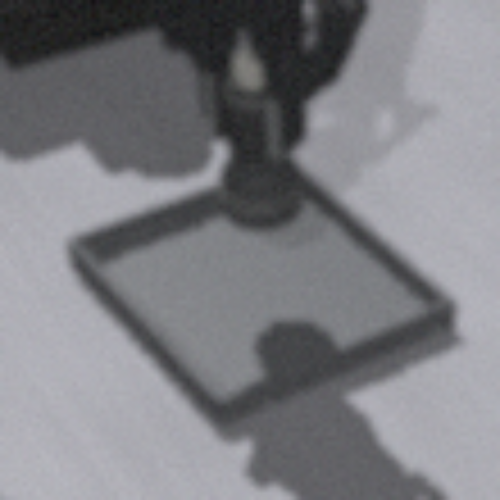

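carry_out --moves '[[[0.4,0,0],[0,0,0],1],[[0.5,0,0],[0,0,0],1],[[0.4,0,0],[0,0,0],1],[[0.25,0,0],[0,0,0],1],[[0.1,0,0],[0,0,0],1],[[0.06,0,0],[0,0,0],1],[[0,0,0],[0,0,0],1]]'

```text
t: 13.3
tcp_pos: [0.5035, -0.3053, 0.0617]
tcp_rot: [0.691, 0.152, -0.691, 0.152]
force: [-0.8, -0.2, -1.2]
grip_width: 0.031
```

carry_out --moves '[[[0.06,0,0],[0,0,0],1],[[0.05,0,0],[0,0,0],1],[[0,0,0],[0,0,0],1]]'

```text
t: 13.6
tcp_pos: [0.5034, -0.3053, 0.0585]
tcp_rot: [0.691, 0.152, -0.691, 0.152]
force: [-1.0, -0.2, -1.7]
grip_width: 0.0317
```

carry_out --moves '[[[0.04,0,0],[0,0,0],1],[[0.02,0,0],[0,0,0],1],[[0,0,0],[0,0,0],1]]'

```text
t: 13.9
tcp_pos: [0.5036, -0.3054, 0.0578]
tcp_rot: [0.691, 0.152, -0.69, 0.152]
force: [-1.0, 2.4, 4.7]
grip_width: 0.0313
```

Contact with the tray floor (4.7 N up). Open slowly, then retreat straight up.

carry_out --moves '[[[0,0,0],[0,0,0],0.2],[[0,0,0],[0,0,0],0.1],[[0,0,0],[0,0,0],-0.2],[[0,0,0],[0,0,0],-0.6],[[0,0,0],[0,0,0],-1],[[0,0,0],[0,0,0],-1],[[-0.3,0,0],[0,0,0],-1],[[-0.6,0,0],[0,0,0],-1],[[-0.9,0,0],[0,0,0],-1],[[-1,0,0],[0,0,0],-1],[[-1,0,0],[0,0,0],-1],[[-1,0,0],[0,0,0],-1]]'

```text
t: 15.1
tcp_pos: [0.5033, -0.3052, 0.2026]
tcp_rot: [0.691, 0.152, -0.69, 0.152]
force: [0.2, -0.3, -0.1]
grip_width: 0.086
```

```bash
python3 - <<'E'
from h import *
s=sense();print(s["t"],s["tcp_pos"],s["force"],s["grip_width"])
cv2.imwrite("pics/l.png",cv2.resize(camera("scene"),(800,600)))
E
```

```text
15.1 [ 0.50332478 -0.30518814  0.20258744] [ 0.15057304 -0.30428364 -0.1452095 ] 0.08598787387700964
```

View pics/l.png

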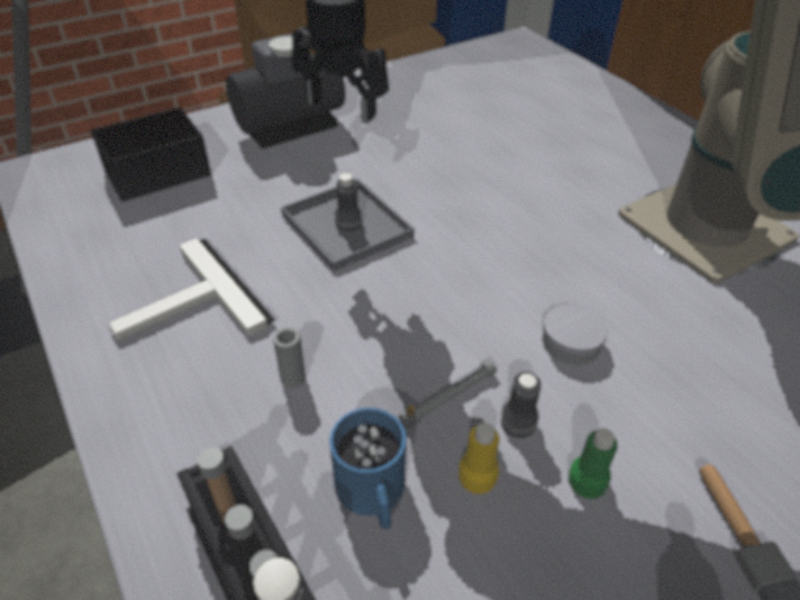

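```bash
python3 - <<'E'
from h import *
a=camera("scene");b=camera("top")
cv2.imwrite("pics/m.png",np.hstack([cv2.resize(a[225:290,305:370],(400,400)),cv2.resize(a[100:165,190:255],(400,400))]))
print([(d["confidence"],d["at"]) for d in nets.mark_of("scene","torch_1_mid")])
E
```

```text
[(0.73, [0.4953, 0.2435, 0.0468]), (0.61, [0.5986, 0.1735, 0.047]), (0.59, [0.5117, 0.1385, 0.0446])]
```

View pics/m.png

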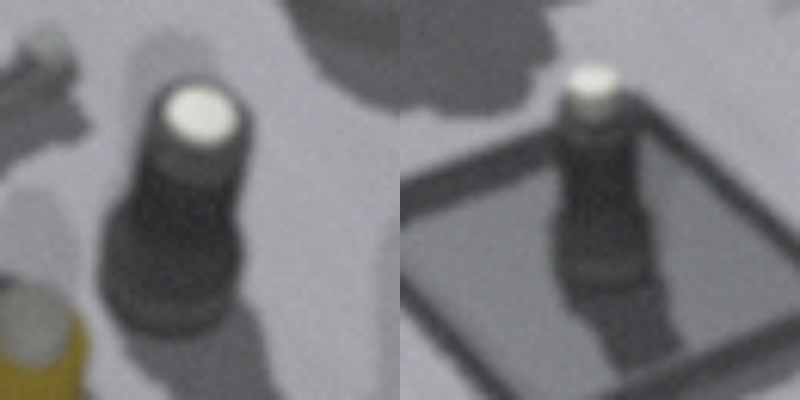

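The left torch's button is in; the right one stands upright on the tray floor with its button out.

```bash
python3 -c "
from rig import arm;print(arm.job_done())"
```

```text
the job is handed in; nothing more can be done
None
```

I clicked both torches, stood the failed one in the grey tray, and handed the job in at about 15.2 s.

- **Clicking:** I pushed each button to its solid stop, at about 18 N and 21 N. The torch at (0.562, -0.077) sprang back out. The torch at (0.511, 0.142) stayed in.
- **Placing:** I gripped the failed torch by its barrel and set it down near the tray centre, about (0.503, -0.305). I felt the tray floor at about 5 N, released it and raised the gripper clear.
- **Last checks:** In the scene picture the failed torch stands upright on the tray floor with its button out. The good torch is where it was, with its button in.
- **Disagreement:** The last network look did not report the torch in the tray. It found only the good torch and the green and yellow look-alikes, so the upright check in the tray rests on the picture.

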